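# Turn the can warmer down to 40 and load the primer cans

## Task

The can warmer was left too hot for spray cans. First turn its thermostat knob back to the green 40-degree mark, then stand the two white primer cans with orange caps upright in the two empty wells, one per well, lowering them right down rather than dropping them. Leave the blue tins in their wells and the other things on the bench as they are.

Things in the scene. Friction and masses are not known exactly. Their poses are not given: they have to be found in the camera images.
- warmer: can warmer: grey metal case with a red stripe along its front, fixed, 120 mm deep (x), 430 mm long (y), 100 mm tall. Origin: centre of its underside; front faces its -x, z up; turned up to 0.22 rad. Four wells in a row fill its +y part; a level white dial plate (top 100 mm above the bench) with the thermostat knob fills its -y end, the knob's axis at x = 0, y = -151 mm.
- wells (a point): centre of the row of four square open-topped wells, at rim height (100 mm above the bench). Each well is 68 x 68 mm, 4 mm dividers between; centres along the warmer's y axis at -108, -36, +36 and +108 mm from this point (warmer x = 0). Well floor 20 mm above the bench. Which two wells are empty changes.
- knob (a joint): thermostat knob angle, rad, grows clockwise seen from above, 0 to 4.712 between stops. 0.7854 rad is 10 degrees: 0 = 20 degrees, 1.571 = 40 degrees (green mark), 4.712 = 80. The pointer points at 2.356 - value, counter-clockwise from the warmer's +x. Starts at 50 to 77 degrees. Light friction (0.07 N m) holds it where it is left; a large turn takes several grasps.
- knob_grip (a point): point on the knob's vertical axis, in its grip bar, 130 mm above the bench. The knob: black skirt 72 mm diameter, its top 109 mm above the bench, and on it a straight bar 60 mm long, 14 mm wide, top at 139 mm, to be gripped across the 14 mm. A white line along one half of the bar's top, down its end and to the skirt's edge is the pointer.
- mark40 (a point): the green 40-degree mark on the dial plate: a radial bar ending in a dot; this point is 44 mm from the knob's axis. The other ticks are black, long ones every 10 degrees; a red arc runs from 60 to 80.
- primer_a: first spray can of primer, standing upright: white with a grey label band and an ORANGE cap, 53 mm diameter, 150 mm tall including the 30 mm cap, 0.15 to 0.3 kg, the same diameter all the way up so it can be gripped anywhere. Origin: centre of its underside, z up.
- primer_b: second spray can of primer, standing upright: white with a grey label band and an ORANGE cap, 53 mm diameter, 150 mm tall including the 30 mm cap, 0.15 to 0.3 kg, the same diameter all the way up so it can be gripped anywhere. Origin: centre of its underside, z up.
- pad_a: black rubber pad, 60 mm diameter, 3 mm thick, on the floor of an EMPTY well, fixed. Origin: centre of the pad's underside, on the well's centre line, 20 mm above the bench; a can standing in this well rests 23 mm above the bench.
- pad_b: second black rubber pad, 60 mm diameter, 3 mm thick, on the floor of an EMPTY well, fixed. Origin: centre of the pad's underside, on the well's centre line, 20 mm above the bench; a can standing in this well rests 23 mm above the bench.
- wax_a: blue tin with a narrow black screw cap, 55 mm diameter, 135 mm tall, already standing in one of the wells: leave it there. Origin: centre of its underside.
- wax_b: second blue tin with a narrow black screw cap, 55 mm diameter, 135 mm tall, already standing in one of the wells: leave it there. Origin: centre of its underside.
- chain_lube: black spray can with a RED cap, 53 mm diameter, 150 mm tall, standing on the bench: leave it. Origin: centre of its underside.
- oil: yellow oil bottle, 62 x 95 mm, 185 mm tall with cap, leave it. Origin: centre of its underside.
- screw_jar: glass jar with yellow lid, 72 mm diameter, 95 mm tall, leave it. Origin: centre of its underside.
- tape: roll of blue masking tape lying flat, 110 mm diameter, 36 mm tall, leave it. Origin: centre of its underside.
- wrench: steel wrench lying flat, 200 mm long, leave it. Origin: under its middle.
Things that resemble listed ones, but are neither listed nor needed, are in the scene too. What is shaped like the primer_a but turquoise is not meant.

How it is judged:
By the outcome, as a careful person would: the job done as asked, in the order asked, and still so for the second after the job is handed in, with the robot touching nothing.
It also fails if it takes over 72 s, if anything falls off the work surface, if the arm or the gripper's body presses on something with over 40 N, if the wrist force passes 120 N, or if a joint passes its speed limit or range.

## Robot

A 6-joint arm with a two-finger parallel gripper is mounted at the origin on the work surface. World frame = base frame: x ahead of the robot, y to its left, z up, the work surface at z = 0. Lengths are in m, angles in rad, forces in N, time in s.
With the tool pointing down it reaches from about 0.375 to 0.9 m from the base axis. Payload 3.1 kg.
Tool frame: the origin (TCP) lies midway between the tips of the shut fingers; the grasp point (between the pads) lies 19 mm behind it; x points along the fingers, y is the direction in which the jaws open and shut, and the axes are right-handed (so a half turn about x gives the same grasp; the last joint's range is limited). The gripper opens to 87 mm and grips with 3 to 60 N. Pads are 19 mm wide; open, the fingers measure 117 mm over their backs; the gripper's body (75 mm by 190 mm) begins 51 mm behind the grasp point.
Start: joints at [0.987, 0.527, 1.433, -0, 1.181, -0.178], TCP at [0.247, 0.574, 0.223] pointing down, gripper open.
Joint ranges: [-3.08, 3.08], [-0.75, 2.2], [0.22, 2.44], [-1.43, 4.57], [0, 2.65], [-2.85, 2.85]. Speed limits (rad/s): [2.79, 2.79, 3.14, 3.14, 3.14, 3.14].

## Interface

Orientations are given as a unit quaternion [x, y, z, w].
In Python, from rig import get_obs, imaging, robot gives the robot as it stands.
- The arm moves only by the shell command python3 -m inch 'ROWS' [FORCE]. ROWS is JSON, a list of rows, each a list of 3 entries, a list of its own where there are three numbers: the finger opening in mm, from 0 to 87, then the shift along the tool's x, y, z in mm, then the turn, a rotation vector about the tool's x, y, z in degrees. In form: [[grip, [dx, dy, dz], [wx, wy, wz]], ...]. A call has 1 to 12 rows; each row shifts and turns the pose as measured when the row begins, along the tool's axes as they then stand; what a row does not reach is not made up. A row lasts 1/8 s, in which the tool goes at most 62.5 mm and 10.7 degrees, less where a joint would pass 70% of its speed; a pose out of reach is approached as far as the arm can. A call with a gripper value outside its range is refused whole. The fingers move at their own pace and stop on an object; FORCE is the grip in N (left out, the last holds). Time passes only in rows, so rows that do not move let the fingers close. It gives the time, the measured TCP pose, the force and the opening at its end, in the units of the state.
- get_obs(): the state, without advancing time (a new reading comes with each control period).
- imaging.camera(name): name is "scene" or "side" or "wrist"; returns the picture (400x640x3 uint8, red, green, blue); there is no depth.
- imaging.camera_params(name): a dict with "camera_matrix" (3x3 intrinsics, pixels), "k1" (the pictures are not rectified: a ray, as slopes to the right and down, at radius r is drawn at 1 + k1 r^2 times it, then the intrinsics apply), "xyz" and "rotation" of the camera in the world. Camera axes: x right, y down, z forward; pixel columns grow to the right and rows downward; lengths in m; the calibration is good to about 2 mm. A picture is of the moment at which its call begins: read the wrist's pose just before it. camera_params takes no time and is no camera call; for the wrist camera it gives the pose at the moment of the call.
- robot.hand_in(): hands the job in, once; it reports no verdict.
Trained networks look in the newest picture that a camera, given by its name, has taken for a name from the list of things; names that differ only in an ending like _2 or _b are one class to them, and where a whole thing is asked for, a point or a joint stands for the part that bears it (a point fixed in the world has none). Each returns a list of dicts, best first, with "confidence" (0 to 1); they miss things now and then, are a little off and sometimes report something else, mostly with a low value. They report only what shows in the picture. A call takes as long as a camera call. They do not tell look-alikes from the thing itself.
- imaging.cut_out(camera, target): "pixels" (400x640 bool, what is visible of it) and "box" ([centre column, centre row, width, height] in pixels, round what is visible of it).
- imaging.tip_of(camera, target): "pixel" ([column, row] in pixels: a listed point, or the origin of a listed thing).
The state is a dict: "time": time; "q": joint angles; "joint_velocities": joint speeds; "joint_torque": joint torques, N m; "position": TCP position; "tool_rot": TCP orientation; "ft_force": force on the tool from outside, world axes, zero at the start; "moment": the same for the moment, N m; "grip_width": finger opening in m.
Only numpy, scipy, OpenCV 4.12 (cv2) and the standard library are available. Lean on these libraries where they do the work, as an engineer would, in place of code of your own. Each camera call takes 0.05 s, during which the arm holds its last target. There are 200 camera calls.

## Working session

There is one attempt and no reset: what is moved stays moved. The work goes in short steps, Python scripts to look and compute and a shell command to move; the robot and the scene stay as the last step left them, time stands still between calls to the robot, and variables do not carry over. Pictures are saved under pics/ and viewed, about 8 in all and at most 12, crops included, and the job is handed in when it is done.

```bash
mkdir -p pics; ls; cat > h.py <<'E'
import numpy as np, cv2
from rig import get_obs, imaging, robot
from scipy.spatial.transform import Rotation as R
def cam(n):
    p=imaging.camera_params(n); im=imaging.camera(n); return im,p
def rot(p):
    r=np.array(p["rotation"]); return r if r.shape==(3,3) else R.from_quat(r).as_matrix()
def ray(p,uv):
    K=np.array(p["camera_matrix"]); d=np.array([(uv[0]-K[0,2])/K[0,0],(uv[1]-K[1,2])/K[1,1]]); s=d.copy()
    for _ in range(20): s=d/(1+p["k1"]*(s@s))
    return rot(p)@np.array([s[0],s[1],1.])
def atz(p,uv,z):
    d=ray(p,uv); o=np.array(p["xyz"]); return o+d*(z-o[2])/d[2]
def proj(p,X):
    c=rot(p).T@(np.array(X)-np.array(p["xyz"])); s=c[:2]/c[2]; s=s*(1+p["k1"]*(s@s)); K=np.array(p["camera_matrix"])
    return np.array([K[0,0]*s[0]+K[0,2],K[1,1]*s[1]+K[1,2]])
def save(n,im): cv2.imwrite("pics/"+n+".png",cv2.cvtColor(im,cv2.COLOR_RGB2BGR))
E
python3 - <<'E'
from h import *
o=get_obs(); print(o)
for n in("scene","side","wrist"):
    im,p=cam(n); save(n+"0",im); print(n,p)
    for t in ("primer_a","pad_a","wells","knob_grip","mark40","wax_a","chain_lube"):
        print(t,[(np.round(d["pixel"],1).tolist(),round(d["confidence"],2)) for d in imaging.tip_of(n,t)])
a=cv2.imread("pics/scene0.png");b=cv2.imread("pics/side0.png")
E
```

```text
pics
{'time': 0.0, 'q': array([ 9.86481823e-01,  5.28472749e-01,  1.43391503e+00, -4.72076292e-05,
        1.18136507e+00, -1.78487717e-01]), 'joint_velocities': array([ 0.00180344, -0.00120715, -0.00128476, -0.00221144,  0.00120548,
       -0.00055731]), 'joint_torque': array([-2.00201190e-03, -4.40047646e+01, -1.76591456e+01,  6.31397171e-02,
        5.80892572e-02, -1.44967553e-04]), 'position': array([0.24630338, 0.57362226, 0.22156353]), 'tool_rot': array([ 0.14177793,  0.69287034, -0.14320715,  0.69233043]), 'ft_force': array([ 0.16949261, -0.57134129, -0.7347794 ]), 'moment': array([0.03452962, 0.02225366, 0.00048518]), 'grip_width': 0.08721906725012145}
scene {'camera_matrix': array([[416.49767087,   0.        , 313.94024535],
       [  0.        , 416.49767087, 196.41843371],
       [  0.        ,   0.        ,   1.        ]]), 'k1': -0.03245493642246847, 'xyz': array([1.0514863 , 0.60838712, 1.02635856]), 'rotation': array([ 0.32954006,  0.87924179, -0.3219619 , -0.12115182])}
primer_a [([277.2, 142.2], 0.58), ([408.7, 254.7], 0.57), ([431.2, 284.7], 0.57)]
pad_a [([320.9, 
[... 681 characters left out ...]
.58)]
pad_a []
wells [([311.7, 204.6], 0.96)]
knob_grip [([280.1, 164.4], 0.72)]
mark40 [([273.5, 183.7], 0.65)]
wax_a [([293.2, 204.2], 0.76), ([314.1, 227.0], 0.6)]
chain_lube [([352.2, 200.8], 0.89), ([311.8, 137.5], 0.47), ([329.3, 157.2], 0.2)]
wrist {'camera_matrix': array([[291.08069529,   0.        , 323.83424528],
       [  0.        , 291.08069529, 199.1799409 ],
       [  0.        ,   0.        ,   1.        ]]), 'k1': -0.024469209630286315, 'xyz': array([0.17706905, 0.60339393, 0.38405256]), 'rotation': array([0.82657788, 0.54458245, 0.0782492 , 0.11864242])}
primer_a [([279.6, 318.4], 0.71), ([209.9, 332.2], 0.43)]
pad_a []
wells []
knob_grip []
mark40 []
wax_a []
chain_lube []
```

View pics/scene0.png

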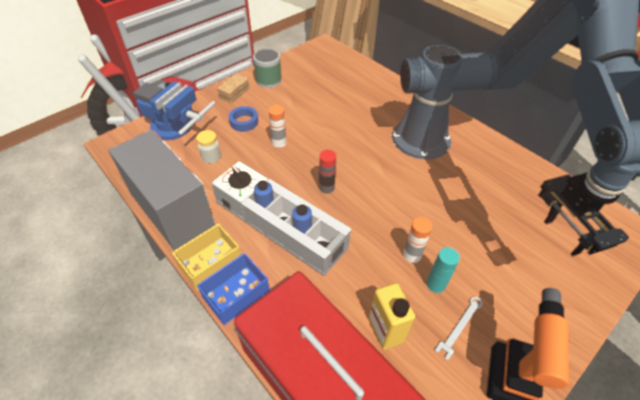

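View pics/side0.png

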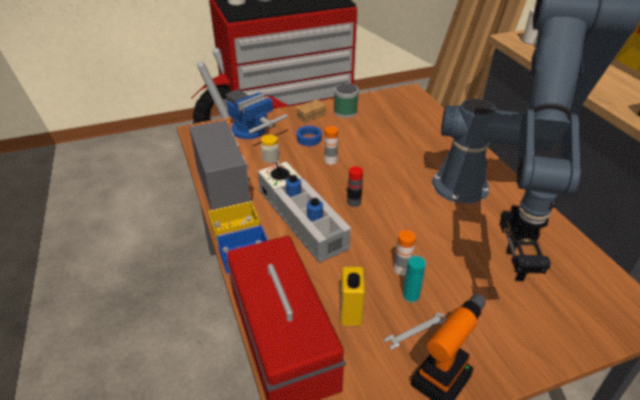

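The scene view shows white cans with orange caps at about (277,140) and (413,255), with the turquoise look-alike at (443,285). The warmer has its knob at (240,178). Its blue tins are in the first and third wells from the knob, so the second and fourth are empty.

```bash
python3 - <<'E'
from h import *
P={n:imaging.camera_params(n) for n in("scene","side")}
def tri(a,b):
    A=[];y=[]
    for n,uv in(("scene",a),("side",b)):
        d=ray(P[n],uv);d/=np.linalg.norm(d);M=np.eye(3)-np.outer(d,d);A.append(M);y.append(M@P[n]["xyz"])
    return np.linalg.lstsq(np.vstack(A),np.hstack(y),rcond=None)[0].round(4)
print("can far",tri((277.2,142.2),(327.1,159.1)),atz(P["scene"],(277.2,142.2),0),atz(P["side"],(327.1,159.1),0))
print("can near",tri((408.7,254.7),(402,270.3)),atz(P["scene"],(408.7,254.7),0),atz(P["side"],(402,270.3),0))
k=[atz(P["scene"],(239.7,172.5),.13),atz(P["side"],(280.1,164.4),.13)]
w=[atz(P["scene"],(294.2,213.8),.1),atz(P["side"],(311.7,204.6),.1)]
m=[atz(P["scene"],(242.9,194.3),.1),atz(P["side"],(273.5,183.7),.1)]
pads=[atz(P["scene"],u,.02) for u in((320.9,248.2),(281.3,225.1))]
wax=[atz(P["scene"],u,.02) for u in((265.9,210.3),(302.6,237.2))]
for t in (k,w,m,pads,wax): print(np.round(t,4).tolist())
E
```

```text
can far [ 0.4264 -0.3056  0.023 ] [ 0.41071372 -0.32746231  0.        ] [ 0.41562945 -0.33419194  0.        ]
can near [ 0.3985  0.2918 -0.0295] [0.41826116 0.30103855 0.        ] [0.41239226 0.31367612 0.        ]
[[0.6571, -0.1774, 0.13], [0.6536, -0.1939, 0.13]]
[[0.6194, 0.03, 0.1], [0.6114, 0.0211, 0.1]]
[[0.6869, -0.1246, 0.1], [0.6987, -0.1319, 0.1]]
[[0.6036, 0.1268, 0.02], [0.6384, -0.0122, 0.02]]
[[0.6392, -0.0878, 0.02], [0.6186, 0.0632, 0.02]]
```

```bash
cat >> h.py <<'E'
def go(x,y,z,yaw=None):
    """remaining shift (tool mm) and turn (tool deg) to TCP xyz, tool x down, jaw axis (tool y) at world angle yaw (mod pi, nearest)"""
    o=get_obs(); T=R.from_quat(o["tool_rot"]); ty=T.as_matrix()[:,1]
    cur=np.arctan2(ty[1],ty[0]); yaw=cur if yaw is None else yaw
    d=(yaw-cur+np.pi/2)%np.pi-np.pi/2; out={}
    sh=T.inv().apply(np.array([x,y,z])-o["position"])*1e3
    for k in (d,d-np.sign(d)*np.pi):
        a=cur+k; Y=np.array([np.cos(a),np.sin(a),0]);X=np.array([0,0,-1.]);M=np.c_[X,Y,np.cross(X,Y)]
        print("turn",np.degrees((T.inv()*R.from_matrix(M)).as_rotvec()).round(1))
    print("shift",sh.round(1),"pos",o["position"].round(4),"q1,q6",o["q"][[0,5]].round(2),"t",round(o["time"],2),"w",o["grip_width"].round(4),"F",o["ft_force"].round(1))
E
python3 - <<'E'
from h import *
o=get_obs();T=R.from_quat(o["tool_rot"]);p=imaging.camera_params("wrist")
print(T.as_matrix().round(3)); print(T.inv().apply(p["xyz"]-o["position"]), T.inv().as_matrix()@rot(p))
go(.62,-.12,.33)
E
```

```text
[[-0.     0.395  0.919]
 [-0.     0.919 -0.395]
 [-1.    -0.     0.   ]]
[-0.16146284 -0.00067661 -0.0754651 ] [[-1.16462940e-04 -2.81347735e-01  9.59605877e-01]
 [ 9.99999988e-01  6.17989091e-05  1.39484267e-04]
 [-9.85461789e-05  9.59605882e-01  2.81347725e-01]]
turn [0. 0. 0.]
turn [0. 0. 0.]Traceback (most recent call last):
  File "<stdin>", line 4, in <module>
  File "h.py", line 27, in go
    print("shift",sh.round(1),"pos",o["position"].round(4),"q1,q6",o["q"][[0,5]].round(2),"t",round(o["time"],2),"w",o["grip_width"].round(4),"F",o["ft_force"].round(1))
                                                                                                                     ^^^^^^^^^^^^^^^^^^^^^
AttributeError: 'float' object has no attribute 'round'
```

```bash
sed -i 's/o\["grip_width"\].round(4)/round(float(o["grip_width"]),4)/' h.py; python3 -m inch '[[87,[-55,0,0],[0,0,0]],[87,[-50,-20,25],[0,0,0]],[87,[0,-38,48],[0,0,0]],[87,[0,-38,48],[0,0,0]],[87,[0,-38,48],[0,0,0]],[87,[0,-38,48],[0,0,0]],[87,[0,-38,48],[0,0,0]],[87,[0,-38,48],[0,0,0]],[87,[0,-38,48],[0,0,0]],[87,[0,-38,48],[0,0,0]],[87,[0,-38,48],[0,0,0]],[87,[0,-38,48],[0,0,0]]]'; python3 - <<'E'
from h import *
go(.62,-.12,.33)
E
```

```text
time: 2.7
position: [0.5617, -0.0003, 0.334]
tool_rot: [0.142, 0.689, -0.137, 0.697]
ft_force: [0.9, 0.1, -0.2]
grip_width: 0.0868
turn [-0.   0.5 -0.5]
turn [-0.   0.5 -0.5]
shift [  4.2 -87.9 100. ] pos [ 5.617e-01 -3.000e-04  3.340e-01] q1,q6 [-0.2  -1.38] t 2.7 w 0.0868 F [ 0.9  0.1 -0.2]
```

```bash
python3 -m inch '[[87,[0,-44,50],[0,0,0]],[87,[0,-40,46],[0,0,0]],[87,[0,0,0],[0,0.5,-0.5]],[87,[0,0,0],[0,0,0]]]'; python3 - <<'E'
from h import *
go(.62,-.12,.33)
im,p=cam("wrist"); save("w1",im)
Z={"knob_grip":.13,"mark40":.1,"wells":.1,"pad_a":.02,"wax_a":.02,"primer_a":0}
for t in Z:
    print(t,[(np.round(d["pixel"],1).tolist(),round(d["confidence"],2),atz(p,d["pixel"],Z[t])[:2].round(4).tolist()) for d in imaging.tip_of("wrist",t)])
E
```

```text
time: 3.2
position: [0.6174, -0.1173, 0.3332]
tool_rot: [0.141, 0.693, -0.142, 0.693]
ft_force: [-0.7, -0.3, 0.1]
grip_width: 0.0871
turn [0. 0. 0.]
turn [0. 0. 0.]
shift [ 3.2 -1.5  3.4] pos [ 0.6174 -0.1173  0.3332] q1,q6 [-0.36 -1.53] t 3.2 w 0.0871 F [-0.7 -0.3  0.1]
knob_grip [([297.5, 224.0], 0.85, [0.6642, -0.1765])]
mark40 [([326.7, 222.4], 0.66, [0.6882, -0.1438])]
wells [([424.5, 133.4], 0.84, [0.623, 0.0251])]
pad_a [([468.6, 93.2], 0.95, [0.6066, 0.1301]), ([389.9, 146.3], 0.86, [0.6359, -0.01])]
wax_a [([419.7, 135.4], 0.74, [0.6383, 0.0399]), ([351.0, 168.8], 0.69, [0.6455, -0.0815]), ([426.2, 121.2], 0.6, [0.6212, 0.0563])]
primer_a [([155.4, 90.1], 0.6, [0.406, -0.3234]), ([427.6, 116.4], 0.58, [0.6179, 0.0668])]
```

View pics/w1.png

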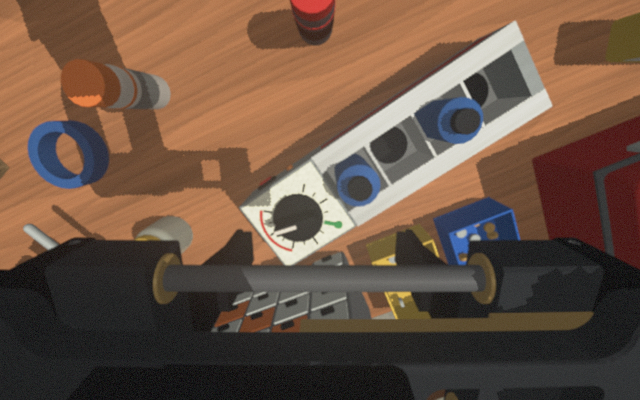

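The wrist view shows the dial with its knob at about (297,218) and the pointer going left and down towards the red arc. The green mark is at (333,224), and the empty wells with pads are at (389,146) and (478,90). The far primer can is at about (155,92).

```bash
python3 - <<'E'
from h import *
im=cv2.imread("pics/w1.png")
cv2.imwrite("pics/w1c.png",cv2.resize(im[150:280,225:385],None,fx=5,fy=4.6,interpolation=cv2.INTER_CUBIC)[:600])
E
```

```text
(no output)
```

View pics/w1c.png

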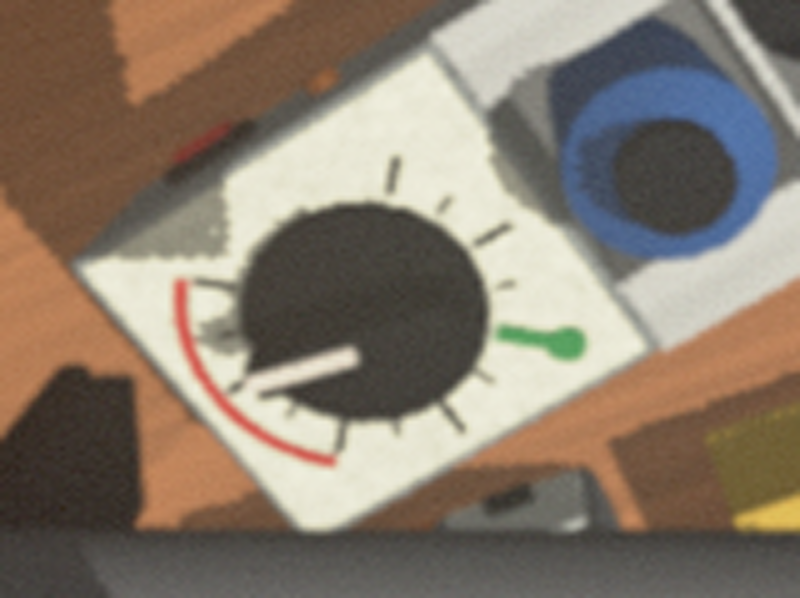

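```bash
python3 - <<'E'
from h import *
p=imaging.camera_params("wrist")
f=lambda u,v,z:atz(p,(225+u/5-.4,150+v/4.6-.4),z)[:2]
a,b=f(355,355,.139),f(250,385,.139); print("ptr",a,b,np.arctan2(*(b-a)[::-1]))
k=f(365,310,.109); print("skirt",k)
c=[f(75,263,.1),f(432,45,.1),f(650,350,.1)]
print(c, "front edge ang",np.arctan2(*(c[1]-c[0])[::-1])-np.pi/2, "x ang",np.arctan2(*(c[2]-c[1])[::-1]), np.linalg.norm(c[1]-c[0]),np.linalg.norm(c[2]-c[1]))
g=f(567,343,.1); gi=f(500,332,.1); print("green",g,gi,np.arctan2(*(g-k)[::-1]))
e=atz(p,(515,22),.1)[:2]; print("far corner front",e,np.arctan2(*(e-c[0])[::-1])-np.pi/2,np.linalg.norm(e-c[0]))
e2=atz(p,(552,103),.1)[:2];print(e2,np.linalg.norm(e2-e))
E
```

```text
ptr [ 0.6646491  -0.17758982] [ 0.66223275 -0.20707669] -1.6525602064932718
skirt [ 0.66215025 -0.17644185]
[array([ 0.61829927, -0.24857287]), array([ 0.59608121, -0.12720081]), array([ 0.70947759, -0.1076907 ])] front edge ang 0.18105285850134112 x ang 0.17038416978229684 0.12338889377972585 0.1150625258803724
green [ 0.6978354  -0.12904571] [ 0.68681206 -0.14552751] 0.9254338275054469
far corner front [0.53846925 0.16974395] 0.18856894884613662 0.42586593546444
[0.65071844 0.19358878] 0.1147538936714454
```

```bash
python3 -m inch '[[50,[0,0,0],[10.4,0,0]],[50,[0,0,0],[10.4,0,0]],[50,[0,0,0],[10.4,0,0]],[50,[0,0,0],[10.4,0,0]],[50,[0,0,0],[10.4,0,0]],[50,[0,0,0],[10.4,0,0]],[50,[0,0,0],[10.4,0,0]]]'; python3 - <<'E'
from h import *
go(.6654,-.1767,.20,-.095)
E
```

```text
time: 4.42
position: [0.6164, -0.1113, 0.336]
tool_rot: [0.533, 0.463, -0.533, 0.466]
ft_force: [0.3, 0.8, 0.7]
grip_width: 0.0499
turn [-2.4  0.1 -0.2]
turn [177.6  -0.3  -0.2]
shift [136.3  56.9  57.8] pos [ 0.6164 -0.1113  0.336 ] q1,q6 [-0.36 -0.22] t 4.42 w 0.0499 F [0.3 0.8 0.7]
```

```bash
python3 -m inch '[[50,[34,14,15],[-2.4,0,0]],[50,[34,15,15],[0,0,0]],[50,[34,15,15],[0,0,0]],[50,[30,12,13],[0,0,0]],[50,[0,0,0],[0,0,0]]]'; python3 - <<'E'
from h import *
go(.6654,-.1767,.115,-.095)
im,p=cam("wrist"); save("w2",im)
for t,z in(("knob_grip",.13),("mark40",.1)):
    print(t,[(np.round(d["pixel"],1).tolist(),round(d["confidence"],2),atz(p,d["pixel"],z)[:2].round(4).tolist()) for d in imaging.tip_of("wrist",t)])
E
```

```text
time: 5.05
position: [0.6692, -0.1734, 0.2043]
tool_rot: [0.523, 0.474, -0.521, 0.48]
ft_force: [0.5, 0.1, 0.9]
grip_width: 0.0498
turn [ 0.3  0.2 -0.5]
turn [-179.7    0.8    0.3]
shift [89.3 -4.3  3.4] pos [ 0.6692 -0.1734  0.2043] q1,q6 [-0.41 -0.32] t 5.05 w 0.0498 F [0.5 0.1 0.9]
knob_grip [([312.2, 212.9], 0.64, [0.661, -0.1782])]
mark40 [([340.0, 164.4], 0.64, [0.6893, -0.1439])]
```

View pics/w2.png

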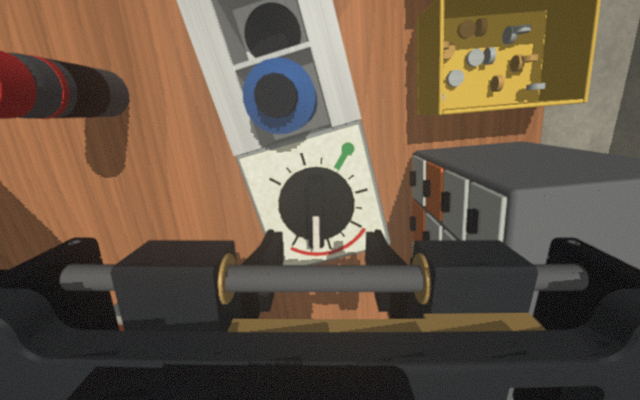

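The bar lies along the image column, so the jaws are square to it. The pointer runs from (315,217) to (316,248). The fingers are centred near column 324, so a few millimetres of correction along tool y are needed.

```bash
python3 - <<'E'
from h import *
p=imaging.camera_params("wrist")
a,b=atz(p,(315.5,217),.139)[:2],atz(p,(316,248),.139)[:2]; print("ptr",a,b,np.arctan2(*(b-a)[::-1]))
# skirt: left 278 right 355, top 167 bottom ~243
print("skirt",atz(p,(316.5,204.5),.109)[:2])
go(*a,.115,np.arctan2(*(b-a)[::-1])+np.pi/2)
E
```

```text
ptr [ 0.66576696 -0.18031784] [ 0.66342363 -0.20895015] -1.652456303109867
skirt [ 0.66653234 -0.17887669]
turn [-0.4  0.3 -0.9]
turn [179.6  -1.5  -0.5]
shift [93.7 -6.   7.2] pos [ 0.6709 -0.173   0.2088] q1,q6 [-0.41 -0.32] t 5.2 w 0.0501 F [0.1 1.  0.6]
```

```bash
python3 -m inch '[[50,[30,-4,3],[-0.4,0.3,-0.9]],[50,[32,-2,3],[0,0,0]],[50,[0,0,0],[0,0,0]]]'; python3 - <<'E'
from h import *
go(.666,-.178,.115,-.082)
E
```

```text
time: 5.58
position: [0.6678, -0.1775, 0.1538]
tool_rot: [0.521, 0.476, -0.517, 0.484]
ft_force: [-0.4, 1.2, 0.5]
grip_width: 0.05
turn [ 0.2  0.2 -0.7]
turn [-179.8    1.1    0.3]
shift [38.8 -2.2  0.5] pos [ 0.6678 -0.1775  0.1538] q1,q6 [-0.42 -0.34] t 5.58 w 0.05 F [-0.4  1.2  0.5]
```

```bash
python3 -m inch '[[50,[28,-2,0],[0,0.2,-0.5]],[50,[9,0,0],[0,0,0]],[50,[0,0,0],[0,0,0]]]' 20; python3 - <<'E'
from h import *
go(.666,-.178,.115,-.082)
E
```

```text
time: 5.95
position: [0.6707, -0.1776, 0.1247]
tool_rot: [0.522, 0.475, -0.516, 0.485]
ft_force: [-0.8, 0.8, -1.0]
grip_width: 0.0498
turn [ 0.3  0.2 -0.9]
turn [-179.7    1.4    0.3]
shift [ 9.7 -4.8  0.7] pos [ 0.6707 -0.1776  0.1247] q1,q6 [-0.42 -0.34] t 5.95 w 0.0498 F [-0.8  0.8 -1. ]
```

```bash
for i in 1 2; do python3 -m inch '[[50,[0,0,0],[0,0,0]]]' | sed -n 1,3p; done; python3 -m inch '[[50,[0,-5,0],[0,0,0]]]'|sed -n 1,3p;  python3 -m inch '[[50,[0,0,0],[0,0,0]]]' | sed -n 1,3p
```

```text
time: 6.08
position: [0.6717, -0.1778, 0.1266]
tool_rot: [0.522, 0.474, -0.516, 0.486]
time: 6.2
position: [0.6724, -0.178, 0.128]
tool_rot: [0.522, 0.474, -0.515, 0.487]
time: 6.32
position: [0.668, -0.1778, 0.1287]
tool_rot: [0.523, 0.473, -0.515, 0.488]
time: 6.45
position: [0.6675, -0.1778, 0.1289]
tool_rot: [0.522, 0.473, -0.515, 0.488]
```

```bash
python3 -m inch '[[50,[14,-1.5,0],[0,0.3,-1.2]],[50,[2,-1,0],[0,0,0]],[0,[0.5,0,0],[0,0,0]],[0,[0.5,0,0],[0,0,0]],[0,[0.5,0,0],[0,0,0]]]' 20; python3 - <<'E'
from h import *
go(.666,-.178,.115,-.082)
E
```

```text
time: 7.08
position: [0.6653, -0.1778, 0.1095]
tool_rot: [-0.519, -0.48, 0.519, -0.48]
ft_force: [0.3, -0.3, 0.9]
grip_width: 0.028
turn [0.3 0.  0. ]
turn [-179.7   -0.     0. ]
shift [-5.5  0.8  0.1] pos [ 0.6653 -0.1778  0.1095] q1,q6 [-0.42 -0.35] t 7.08 w 0.028 F [ 0.3 -0.3  0.9]
```

```bash
python3 -m inch '[[0,[-4,0,0],[0,0,0]],[0,[0,0,0],[0,0,0]],[0,[0,0,0],[0,0,0]],[0,[0,0,0],[0,0,0]]]' 20; python3 - <<'E'
from h import *
go(.666,-.178,.115,-.082)
E
```

```text
time: 7.58
position: [0.6625, -0.1774, 0.1134]
tool_rot: [-0.518, -0.482, 0.52, -0.479]
ft_force: [-2.1, 0.5, -1.2]
grip_width: 0.0136
turn [ 0.3 -0.   0.4]
turn [-179.7   -0.6   -0. ]
shift [-1.6  3.5  0.3] pos [ 0.6625 -0.1774  0.1134] q1,q6 [-0.42 -0.35] t 7.58 w 0.0136 F [-2.1  0.5 -1.2]
```

```bash
python3 -m inch '[[0,[0,0,0],[-10.4,0,0]],[0,[0,0,0],[-10.4,0,0]],[0,[0,0,0],[-10.4,0,0]],[0,[0,0,0],[-10.4,0,0]],[0,[0,0,0],[-10.4,0,0]]]' 25; python3 - <<'E'
from h import *
go(.664,-.1775,.114)
E
```

```text
time: 8.2
position: [0.6626, -0.1774, 0.1135]
tool_rot: [0.246, 0.665, -0.247, 0.661]
ft_force: [-1.6, -0.2, 0.5]
grip_width: 0.0136
turn [-0.  -0.3  0.2]
turn [-0.  -0.3  0.2]
shift [-0.5  0.9  1.1] pos [ 0.6626 -0.1774  0.1135] q1,q6 [-0.42 -1.28] t 8.2 w 0.0136 F [-1.6 -0.2  0.5]
```

```bash
python3 -m inch '[[0,[0,0,0],[-10.4,0,0]],[0,[0,0,0],[-10.4,0,0]],[0,[0,0,0],[-10.4,0,0]],[0,[0,0,0],[-10.4,0,0]],[0,[0,0,0],[-10.4,0,0]],[0,[0,0,0],[-10.4,0,0]],[0,[0,0,0],[0,0,0]]]' 25; python3 - <<'E'
from h import *
go(.664,-.1775,.2)
T=R.from_quat(get_obs()["tool_rot"]).as_matrix(); y=np.arctan2(T[1,1],T[0,1]); print("yaw",y)
# yaw = pointer+pi/2 ; target pointer = 2.356-1.571+.187
print("goal yaw",2.356-1.571+.187+np.pi/2, "value now",2.356-(y-np.pi/2-.187))
E
```

```text
time: 9.07
position: [0.6626, -0.1774, 0.1134]
tool_rot: [-0.144, 0.694, 0.145, 0.69]
ft_force: [-3.0, 0.8, 0.7]
grip_width: 0.0137
turn [ 0.  -0.3 -0.2]
turn [ 0.  -0.3 -0.2]
shift [-86.6  -0.4   0.7] pos [ 0.6626 -0.1774  0.1134] q1,q6 [-0.42 -2.4 ] t 9.07 w 0.0137 F [-3.   0.8  0.7]
yaw 1.98278930680351
goal yaw 2.5427963267948965 value now 2.131007019991386
```

```bash
python3 -m inch '[[45,[0,0,0],[0,0,0]],[45,[0,0,0],[0,0,0]],[45,[0,0,0],[0,0,0]],[45,[-40,0,0],[0,0,0]],[45,[-42,0,0],[0,0,0]],[45,[0,0,0],[10.6,0,0]],[45,[0,0,0],[10.6,0,0]],[45,[0,0,0],[10.6,0,0]],[45,[0,0,0],[10.6,0,0]],[45,[0,0,0],[10.6,0,0]],[45,[0,0,0],[10.6,0,0]],[45,[0,0,0],[10.6,0,0]]]' 20;python3 -m inch '[[45,[0,0,0],[10.6,0,0]],[45,[0,0,0],[10.6,0,0]],[45,[0,0,0],[10.6,0,0]],[45,[0,0,0],[10.6,0,0]],[45,[0,0,0],[10.6,0,0]],[45,[0,0,0],[10.6,0,0]],[45,[0,0,0],[10.6,0,0]],[45,[0,0,0],[10.6,0,0]],[45,[0,0,0],[10.6,0,0]],[45,[0,0,0],[8,0,0]],[45,[0,0,0],[0,0,0]]]'; python3 - <<'E'
from h import *
go(.6635,-.1775,.114,1.983)
im,p=cam("wrist"); save("w3",im[100:300,160:480].repeat(2,0).repeat(2,1))
E
```

```text
time: 10.58
position: [0.6678, -0.1781, 0.2004]
tool_rot: [0.312, 0.633, -0.311, 0.637]
ft_force: [-0.4, -0.5, 0.8]
grip_width: 0.0448
time: 11.95
position: [0.6705, -0.1783, 0.2017]
tool_rot: [0.697, 0.138, -0.689, 0.142]
ft_force: [-0.2, 0.4, 0.2]
grip_width: 0.045
turn [-0.8 -0.6 -0.4]
turn [179.2  -0.7   0.9]
shift [87.6 -4.1  7. ] pos [ 0.6705 -0.1783  0.2017] q1,q6 [-0.42  0.75] t 11.95 w 0.045 F [-0.2  0.4  0.2]
```

View pics/w3.png

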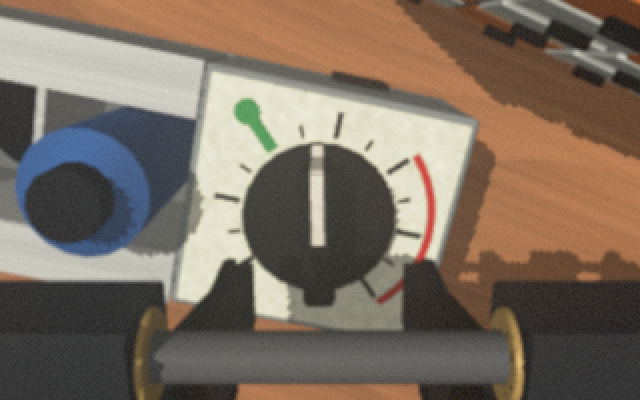

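The pointer now sits between the 45 and 50 ticks, at about 47 degrees, which agrees with the computed 2.13 rad. The bar runs straight up the picture at column 318.

```bash
python3 -m inch '[[45,[33,-3,4],[-0.8,-0.6,-0.4]],[45,[33,-2,4],[0,0,0]],[45,[14,0,0],[0,0,0]]]' 20; python3 - <<'E'
from h import *
go(.6635,-.1775,.114,1.983)
E
```

```text
time: 12.38
position: [0.6638, -0.1778, 0.1224]
tool_rot: [0.694, 0.145, -0.69, 0.149]
ft_force: [0.5, 0.2, -0.3]
grip_width: 0.0451
turn [ 0.4 -0.3 -0.3]
turn [-179.6    0.5   -0.4]
shift [ 8.4 -0.5  0.2] pos [ 0.6638 -0.1778  0.1224] q1,q6 [-0.42  0.73] t 12.38 w 0.0451 F [ 0.5  0.2 -0.3]
```

```bash
python3 -m inch '[[14,[6,0,0],[0,0,0]],[0,[0,0,0],[0,0,0]],[0,[0,0,0],[0,0,0]],[0,[0,0,0],[0,0,0]],[0,[0,0,0],[0,0,0]],[0,[0,0,0],[0,0,0]],[0,[0,0,0],[-10.4,0,0]],[0,[0,0,0],[-10.4,0,0]]]' 25; python3 - <<'E'
from h import *
go(.6635,-.1775,.114,2.543)
E
```

```text
time: 13.38
position: [0.6642, -0.1758, 0.1176]
tool_rot: [0.654, 0.273, -0.65, 0.274]
ft_force: [-1.0, 1.4, -1.5]
grip_width: 0.014
turn [-10.2  -0.2  -0.3]
turn [169.8  -0.4   0.4]
shift [3.6 0.7 1.7] pos [ 0.6642 -0.1758  0.1176] q1,q6 [-0.42  0.35] t 13.38 w 0.014 F [-1.   1.4 -1.5]
```

```bash
python3 -m inch '[[0,[0,0,0],[-7,0,0]],[0,[0,0,0],[-2,0,0]],[0,[0,0,0],[0,0,0]]]' 25; python3 - <<'E'
from h import *
go(.6635,-.1775,.114,2.543)
E
```

```text
time: 13.75
position: [0.6639, -0.1756, 0.1176]
tool_rot: [0.63, 0.325, -0.626, 0.326]
ft_force: [-0.7, 0.8, -1.4]
grip_width: 0.0136
turn [-0.9 -0.2 -0.2]
turn [179.1  -0.3   0.4]
shift [3.6 0.8 1.8] pos [ 0.6639 -0.1756  0.1176] q1,q6 [-0.42  0.19] t 13.75 w 0.0136 F [-0.7  0.8 -1.4]
```

```bash
python3 -m inch '[[0,[0,0,0],[-0.9,0,0]],[0,[0,0,0],[0,0,0]],[45,[0,0,0],[0,0,0]],[45,[0,0,0],[0,0,0]],[45,[0,0,0],[0,0,0]],[45,[-40,0,0],[0,0,0]],[45,[-45,0,0],[0,0,0]],[45,[-45,0,0],[0,0,0]],[45,[0,0,0],[0,0,0]]]' 25; python3 - <<'E'
from h import *
go(.6635,-.1775,.114,2.543)
im,p=cam("wrist"); c=[int(v) for v in proj(p,(.665,-.177,.12))]; print(c)
save("w4full",im)
c=im[c[1]-50:c[1]+50,c[0]-64:c[0]+64]; save("w4",cv2.resize(c,None,fx=6,fy=6,interpolation=cv2.INTER_CUBIC))
E
```

```text
time: 14.88
position: [0.6645, -0.1774, 0.2529]
tool_rot: [0.628, 0.328, -0.623, 0.333]
ft_force: [0.6, -0.6, -0.2]
grip_width: 0.0448
turn [-0.  -0.2 -0.5]
turn [180.   -0.8   0.3]
shift [138.9  -2.1   1.1] pos [ 0.6645 -0.1774  0.2529] q1,q6 [-0.42  0.17] t 14.88 w 0.0448 F [ 0.6 -0.6 -0.2]
[321, 190]
```

View pics/w4.png

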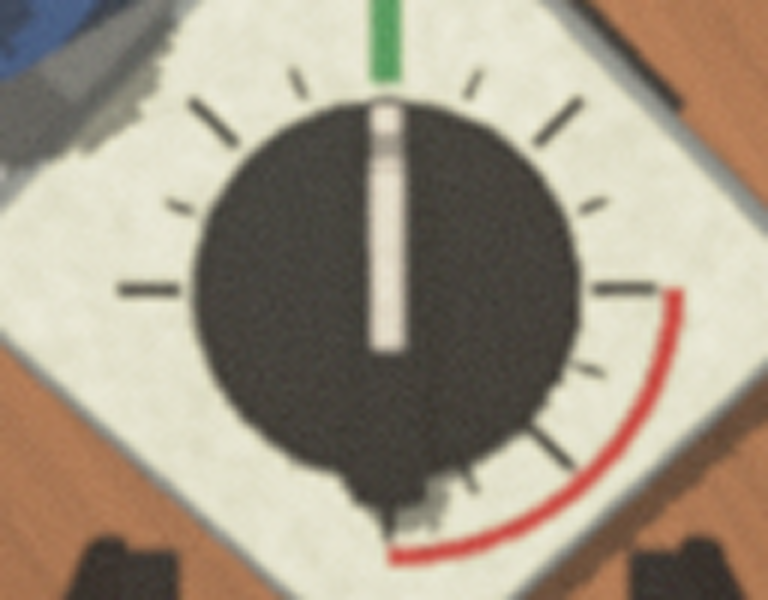

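The pointer lines up with the green bar (both near crop column 387). The knob is done at 40 degrees, and the symmetric ticks confirm a warmer yaw of about 0.187. Now the far can.

```bash
python3 -m inch '[[87,[0,0,0],[-10.6,0,0]],[87,[0,0,0],[-10.6,0,0]],[87,[0,0,0],[-10.6,0,0]],[87,[0,0,0],[-10.6,0,0]],[87,[-8,-46,17],[0,0,0]],[87,[-8,-46,17],[0,0,0]],[87,[-8,-46,17],[0,0,0]],[87,[-5,-46,17],[0,0,0]],[87,[0,-46,17],[0,0,0]],[87,[0,-46,17],[0,0,0]],[87,[0,0,0],[0,0,0]]]'; python3 - <<'E'
from h import *
go(.412,-.329,.28,.187)
im,p=cam("wrist"); save("w5",im)
for t,z in(("primer_a",0),):
    print(t,[(np.round(d["pixel"],1).tolist(),round(d["confidence"],2),atz(p,d["pixel"],z)[:2].round(4).tolist()) for d in imaging.tip_of("wrist",t)])
# orange cap
h=cv2.cvtColor(im,cv2.COLOR_RGB2HSV); m=cv2.inRange(h,(5,170,120),(15,255,255))
n,l,s,c=cv2.connectedComponentsWithStats(m)
for i in range(1,n):
    if s[i,4]>150: print(s[i],c[i].round(1),"top@.15",atz(p,c[i],.15)[:2].round(4))
E
```

```text
time: 16.3
position: [0.3902, -0.3191, 0.2622]
tool_rot: [0.458, 0.549, -0.46, 0.527]
ft_force: [0.3, 0.1, 0.3]
grip_width: 0.0867
turn [-1.7 -1.2  1.3]
turn [178.3   2.    1.9]
shift [-18.5  19.6  12.8] pos [ 0.3902 -0.3191  0.2622] q1,q6 [-0.9  -1.06] t 16.3 w 0.0867 F [0.3 0.1 0.3]
primer_a [([339.9, 179.7], 0.77, [0.4112, -0.3285])]
[ 316  178   51   53 2026] [341.  204.5] top@.15 [ 0.4067 -0.324 ]
```

View pics/w5.png

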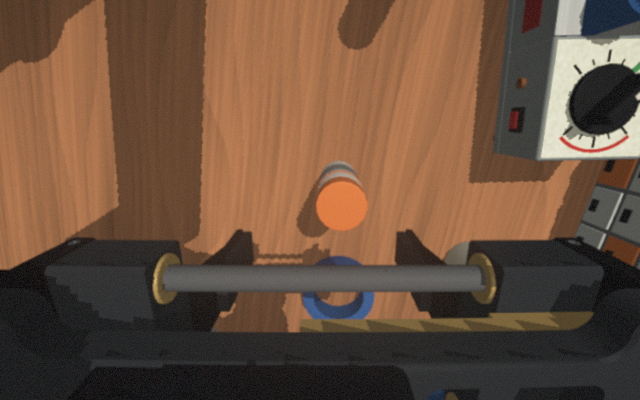

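The wrist view shows the orange cap at (341,204) between the open fingers. Its top and base estimates agree to within about 5 mm.

```bash
python3 -m inch '[[87,[0,8,5],[-1.7,-1.2,1.3]],[87,[25,8,4],[0,0,0]],[87,[25,2,1],[0,0,0]],[87,[0,0,0],[0,0,0]]]'; python3 - <<'E'
from h import *
go(.408,-.3255,.09,.187)
im,p=cam("wrist"); save("w5b",im)
h=cv2.cvtColor(im,cv2.COLOR_RGB2HSV); m=cv2.inRange(h,(5,170,120),(15,255,255))
n,l,s,c=cv2.connectedComponentsWithStats(m)
for i in range(1,n):
    if s[i,4]>150: print(s[i],c[i].round(1),"top@.15",atz(p,c[i],.15)[:2].round(4))
E
```

```text
time: 16.9
position: [0.4184, -0.3229, 0.2103]
tool_rot: [0.448, 0.545, -0.446, 0.551]
ft_force: [0.1, -0.0, -0.7]
grip_width: 0.087
turn [ 0.9  0.2 -0.4]
turn [-179.1    0.7    0.3]
shift [ 1.203e+02 -1.160e+01  1.000e-01] pos [ 0.4184 -0.3229  0.2103] q1,q6 [-0.87 -1.08] t 16.9 w 0.087 F [ 0.1 -0.  -0.7]
[ 277  177   62   64 3056] [308.  209.4] top@.15 [ 0.407  -0.3232]
```

```bash
python3 -m inch '[[87,[20,-8,-2],[0.9,0.2,-0.4]],[87,[38,-4,0],[0,0,0]],[87,[38,0,0],[0,0,0]],[87,[26,0,0],[0,0,0]],[87,[0,0,0],[0,0,0]]]'; python3 - <<'E'
from h import *
go(.407,-.324,.09,.187)
E
```

```text
time: 17.58
position: [0.4147, -0.3284, 0.0928]
tool_rot: [0.449, 0.539, -0.45, 0.553]
ft_force: [0.4, 0.5, 1.1]
grip_width: 0.0868
turn [ 0.3  1.  -0.6]
turn [-179.6    1.     1.6]
shift [ 2.6 -6.8 -5.8] pos [ 0.4147 -0.3284  0.0928] q1,q6 [-0.88 -1.08] t 17.57 w 0.0868 F [0.4 0.5 1.1]
```

```bash
python3 -m inch '[[55,[3,-8,-5],[0.3,1,-0.6]],[50,[0,-1,0],[0,0,0]],[45,[0,-1,0],[0,0,0]],[45,[0,-1,0],[0,0,0]],[45,[0,0,0],[0,0,0]],[45,[0,0,0],[0,0,0]],[45,[0,0,0],[0,0,0]]]' 25; python3 - <<'E'
from h import *
go(.407,-.324,.09,.187)
E
```

```text
time: 18.45
position: [0.4046, -0.3276, 0.0939]
tool_rot: [0.45, 0.542, -0.451, 0.548]
ft_force: [0.3, -0.2, -0.8]
grip_width: 0.0526
turn [ 0.1  0.4 -0.2]
turn [-179.9    0.4    0.6]
shift [ 3.9  3.  -3.1] pos [ 0.4046 -0.3276  0.0939] q1,q6 [-0.9  -1.09] t 18.45 w 0.0526 F [ 0.3 -0.2 -0.8]
```

```bash
python3 -m inch '[[45,[-40,0,0],[0,0,0]],[45,[-50,0,0],[0,0,0]],[45,[-50,0,0],[0,0,0]],[45,[-50,10,-10],[0,0,0]],[45,[0,38,-36],[0,0,0]],[45,[0,38,-36],[0,0,0]],[45,[0,38,-36],[0,0,0]],[45,[0,38,-36],[0,0,0]],[45,[0,38,-36],[0,0,0]],[45,[0,38,-36],[0,0,0]],[45,[0,30,-28],[0,0,0]],[45,[0,0,0],[0,0,0]]]' 25; python3 - <<'E'
from h import *
go(.634,-.0106,.285,.187)
E
```

```text
time: 19.95
position: [0.6242, -0.0174, 0.2854]
tool_rot: [0.451, 0.544, -0.452, 0.544]
ft_force: [-1.5, -0.6, -2.3]
grip_width: 0.0526
turn [-0.1  0.1  0.1]
turn [ 1.799e+02  1.000e-01 -1.000e-01]
shift [ 0.4 10.9 -4.9] pos [ 0.6242 -0.0174  0.2854] q1,q6 [-0.21 -0.39] t 19.95 w 0.0526 F [-1.5 -0.6 -2.3]
```

```bash
python3 -m inch '[[45,[0,10,-4],[-0.1,0,0.1]],[45,[0,1,-1],[0,0,0]],[45,[0,0,0],[0,0,0]]]' 25; python3 - <<'E'
from h import *
go(.634,-.0106,.117,.187)
im,p=cam("wrist"); 
for t,z in(("wells",.1),("pad_a",.02),("primer_a",0)):
    print(t,[(np.round(d["pixel"],1).tolist(),round(d["confidence"],2),atz(p,d["pixel"],z)[:2].round(4).tolist()) for d in imaging.tip_of("wrist",t)])
# overlay predicted rims
O=np.array([.6373,-.0283]);c,s=np.cos(.187),np.sin(.187); im=im.copy()
W=lambda x,y,z:(*(O+[c*x-s*y,s*x+c*y]),z)
for yc in (-.054,.018,.09,.162):
    q=[proj(p,W(a*.034,yc+b*.034,.1)) for a,b in((-1,-1),(1,-1),(1,1),(-1,1))]
    cv2.polylines(im,[np.int32(np.array(q)*8)],True,(255,0,0),1,cv2.LINE_AA,3)
save("w6",im)
E
```

```text
time: 20.32
position: [0.6329, -0.0118, 0.2842]
tool_rot: [0.451, 0.545, -0.453, 0.544]
ft_force: [-0.2, -0.0, -3.0]
grip_width: 0.0526
turn [-0.1  0.1  0.2]
turn [ 1.799e+02  3.000e-01 -1.000e-01]
shift [167.2   1.8  -1.1] pos [ 0.6329 -0.0118  0.2842] q1,q6 [-0.19 -0.38] t 20.32 w 0.0526 F [-0.2 -0.  -3. ]
wells [([319.9, 145.2], 0.65, [0.6215, 0.027])]
pad_a [([325.6, 168.8], 0.94, [0.6364, -0.0137]), ([323.0, 61.0], 0.84, [0.6056, 0.1298])]
primer_a [([324.0, 198.7], 0.8, [0.6436, -0.0651]), ([322.9, 59.7], 0.32, [0.6045, 0.1346])]
```

View pics/w6.png

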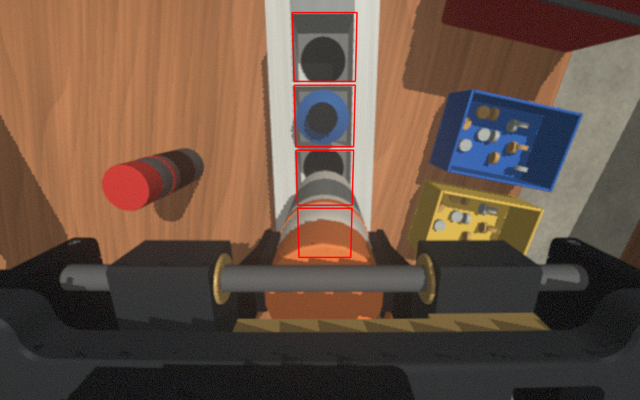

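The predicted well outlines match the picture within about a pixel. The can hangs straight, with its far bottom edge near row 170. Next I check where it sits in the grip.

```bash
python3 - <<'E'
from h import *
p=imaging.camera_params("wrist"); o=get_obs(); T=R.from_quat(o["tool_rot"])
for uv in((324,198.7),(323.5,170.5)):
    print((T.inv().apply(atz(p,uv,o["position"][2]-.094)-o["position"])*1e3).round(1))
E
```

```text
[94.   1.3 -1.3]
[ 94.    0.8 -27.4]
```

```bash
python3 -m inch '[[45,[30,1,0],[0,0,0.2]],[45,[30,0,0],[0,0,0]],[45,[12,0,0],[0,0,0]]]' 25; python3 - <<'E'
from h import *
go(.634,-.0106,.117,.187)
E
```

```text
time: 20.9
position: [0.6356, -0.013, 0.2135]
tool_rot: [0.453, 0.541, -0.451, 0.546]
ft_force: [-0.9, 0.8, -2.3]
grip_width: 0.0522
turn [-0.2  0.2 -0.4]
turn [179.8  -0.6  -0.3]
shift [96.5 -1.8 -3. ] pos [ 0.6356 -0.013   0.2135] q1,q6 [-0.2  -0.38] t 20.9 w 0.0522 F [-0.9  0.8 -2.3]
```

```bash
python3 -m inch '[[45,[10,-3,-2],[-0.2,0.2,-0.4]],[45,[14,-1,-0.5],[0,0,0]],[45,[14,-1,-0.5],[0,0,0]],[45,[12,-0.5,-0.5],[0,0,0]]]' 25; python3 - <<'E'
from h import *
go(.633,-.0118,.117,.187)
E
```

```text
time: 21.4
position: [0.6308, -0.011, 0.1628]
tool_rot: [0.452, 0.543, -0.45, 0.546]
ft_force: [-0.3, -0.1, -2.4]
grip_width: 0.0524
turn [ 0.   0.1 -0.2]
turn [-1.8e+02  3.0e-01  1.0e-01]
shift [45.8  1.8  1.2] pos [ 0.6308 -0.011   0.1628] q1,q6 [-0.19 -0.38] t 21.4 w 0.0524 F [-0.3 -0.1 -2.4]
```

```bash
python3 -m inch '[[45,[13,1.5,1],[0,0,-0.2]],[45,[13,0,0],[0,0,0]],[45,[9,0,0],[0,0,0]],[45,[4,0,0],[0,0,0]]]' 25; python3 - <<'E'
from h import *
go(.633,-.0118,.117,.187)
E
```

```text
time: 21.9
position: [0.6326, -0.0116, 0.1202]
tool_rot: [0.451, 0.545, -0.451, 0.545]
ft_force: [0.0, -0.3, -1.5]
grip_width: 0.0525
turn [0.  0.  0.1]
turn [-1.8e+02 -1.0e-01  1.0e-01]
shift [3.2 0.4 0.2] pos [ 0.6326 -0.0116  0.1202] q1,q6 [-0.19 -0.38] t 21.9 w 0.0525 F [ 0.  -0.3 -1.5]
```

```bash
python3 -m inch '[[45,[2,0,0],[0,0,0]],[45,[2,0,0],[0,0,0]]]' 25; python3 -m inch '[[45,[1.5,0,0],[0,0,0]]]'
```

```text
time: 22.15
position: [0.6329, -0.0116, 0.1167]
tool_rot: [0.451, 0.544, -0.451, 0.545]
ft_force: [-2.0, 0.7, 9.4]
grip_width: 0.0526
time: 22.28
position: [0.6329, -0.0116, 0.1168]
tool_rot: [0.451, 0.544, -0.451, 0.545]
ft_force: [-3.3, 0.4, 6.0]
grip_width: 0.0525
```

```bash
python3 -m inch '[[80,[0,0,0],[0,0,0]],[80,[0,0,0],[0,0,0]],[80,[0,0,0],[0,0,0]],[80,[0,0,0],[0,0,0]],[80,[-20,0,0],[0,0,0]],[80,[-50,0,0],[0,0,0]],[80,[-50,0,0],[0,0,0]],[80,[-50,0,0],[0,0,0]],[80,[-20,-22,-50],[0,0,0]],[80,[0,-22,-50],[0,0,0]],[80,[0,-22,-50],[0,0,0]]]';python3 -m inch '[[87,[0,-22,-50],[0,0,0]],[87,[0,-22,-50],[0,0,0]],[87,[0,-22,-46],[0,0,0]],[87,[0,0,0],[0,0,0]]]'; python3 - <<'E'
from h import *
go(.415,.305,.28,.187)
im,p=cam("wrist"); save("w7",im)
for t,z in(("primer_a",0),):
    print(t,[(np.round(d["pixel"],1).tolist(),round(d["confidence"],2),atz(p,d["pixel"],z)[:2].round(4).tolist()) for d in imaging.tip_of("wrist",t)])
h=cv2.cvtColor(im,cv2.COLOR_RGB2HSV)
for nm,m in(("or",cv2.inRange(h,(5,170,120),(15,255,255))),("tq",cv2.inRange(h,(80,90,60),(98,255,255)))):
  n,l,s,c=cv2.connectedComponentsWithStats(m)
  for i in range(1,n):
    if s[i,4]>150: print(nm,s[i],c[i].round(1),"top@.15",atz(p,c[i],.15)[:2].round(4))
E
```

```text
time: 23.65
position: [0.5425, 0.1234, 0.3134]
tool_rot: [0.454, 0.541, -0.452, 0.545]
ft_force: [-0.0, 0.4, 0.3]
grip_width: 0.0801
time: 24.15
position: [0.4455, 0.2614, 0.3132]
tool_rot: [0.454, 0.542, -0.45, 0.546]
ft_force: [1.5, -0.3, 0.1]
grip_width: 0.0873
turn [-0.2  0.1 -0.5]
turn [ 1.798e+02 -7.000e-01 -1.000e-01]
shift [ 33.  -22.3 -48.4] pos [0.4455 0.2614 0.3132] q1,q6 [0.32 0.13] t 24.15 w 0.0873 F [ 1.5 -0.3  0.1]
primer_a [([306.6, 130.3], 0.96, [0.4131, 0.3068]), ([335.5, 65.2], 0.79, [0.4398, 0.4092])]
or [ 278  115   45   48 1634] [299.8 139.1] top@.15 [0.4131 0.3054]
tq [ 316   13   49   55 2115] [340.1  40.3] top@.15 [0.4371 0.4098]
```

View pics/w7.png

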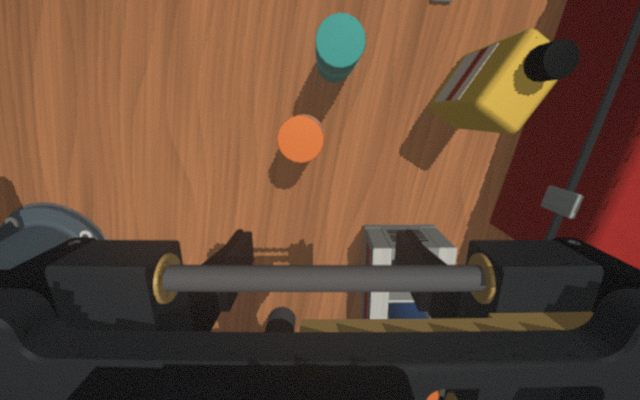

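The view shows the orange cap at (300,139) and turquoise at (340,40), about 106 mm apart. The jaws lie across, so the grasp is clear of it.

```bash
python3 -m inch '[[87,[20,-14,-25],[-0.2,0.1,-0.5]],[87,[40,-12,-22],[0,0,0]],[87,[40,0,0],[0,0,0]],[87,[0,0,0],[0,0,0]]]'; python3 - <<'E'
from h import *
go(.4131,.306,.094,.187)
im,p=cam("wrist")
h=cv2.cvtColor(im,cv2.COLOR_RGB2HSV);m=cv2.inRange(h,(5,170,120),(15,255,255))
n,l,s,c=cv2.connectedComponentsWithStats(m)
for i in range(1,n):
    if s[i,4]>150: print(s[i],c[i].round(1),"top@.15",atz(p,c[i],.15)[:2].round(4))
E
```

```text
time: 24.75
position: [0.421, 0.2981, 0.2119]
tool_rot: [0.456, 0.54, -0.452, 0.544]
ft_force: [0.2, -0.3, 1.1]
grip_width: 0.0871
turn [-0.7  0.1 -0.5]
turn [ 1.793e+02 -7.000e-01 -1.000e-01]
shift [117.8  -7.4  -9.3] pos [0.421  0.2981 0.2119] q1,q6 [0.4  0.23] t 24.75 w 0.0871 F [ 0.2 -0.3  1.1]
[ 282  166   64   64 3092] [313.7 198.2] top@.15 [0.4128 0.3077]
```

```bash
python3 -m inch '[[87,[20,-7,-9],[-0.7,0.1,-0.5]],[87,[36,-3,-1],[0,0,0]],[87,[36,-1,0],[0,0,0]],[87,[24,-1,0],[0,0,0]],[87,[0,-1,0],[0,0,0]]]'; python3 - <<'E'
from h import *
go(.4129,.307,.094,.187)
E
```

```text
time: 25.42
position: [0.4238, 0.3078, 0.1048]
tool_rot: [0.462, 0.538, -0.444, 0.547]
ft_force: [0.4, 0.1, -0.4]
grip_width: 0.0869
turn [-0.4 -0.4 -1.6]
turn [179.6  -2.5   0.6]
shift [ 10.5 -11.2  -1.1] pos [0.4238 0.3078 0.1048] q1,q6 [0.41 0.24] t 25.43 w 0.0869 F [ 0.4  0.1 -0.4]
```

```bash
python3 -m inch '[[87,[10,-12,-1],[-0.4,-0.4,-1.6]],[60,[1,-2,0],[0,0,0]],[50,[0,-1,0],[0,0,0]],[45,[0,-1,0],[0,0,0]],[45,[0,0,0],[0,0,0]],[45,[0,0,0],[0,0,0]],[45,[0,0,0],[0,0,0]]]' 25; python3 - <<'E'
from h import *
go(.4129,.307,.094,.187)
E
```

```text
time: 26.3
position: [0.4113, 0.3071, 0.0977]
tool_rot: [0.454, 0.543, -0.449, 0.546]
ft_force: [-0.7, 1.1, -0.1]
grip_width: 0.0526
turn [-0.1 -0.1 -0.5]
turn [ 1.799e+02 -7.000e-01  1.000e-01]
shift [3.7 1.5 0.4] pos [0.4113 0.3071 0.0977] q1,q6 [0.42 0.24] t 26.3 w 0.0526 F [-0.7  1.1 -0.1]
```

```bash
python3 -m inch '[[45,[-40,0,0],[0,0,0]],[45,[-50,0,0],[0,0,0]],[45,[-50,0,0],[0,0,0]],[45,[-45,8,10],[0,0,0]],[45,[0,27,35],[0,0,0]],[45,[0,27,35],[0,0,0]],[45,[0,27,35],[0,0,0]],[45,[0,27,35],[0,0,0]],[45,[0,27,35],[0,0,0]],[45,[0,22,28],[0,0,-0.4]],[45,[0,0,0],[0,0,0]]]' 25; python3 - <<'E'
from h import *
go(.607,.1305,.1207,.187)
im,p=cam("wrist"); o=get_obs(); T=R.from_quat(o["tool_rot"])
for t,z in(("pad_a",.02),("primer_a",o["position"][2]-.0977),("wells",.1)):
    print(t,[(np.round(d["pixel"],1).tolist(),round(d["confidence"],2),atz(p,d["pixel"],z)[:2].round(4).tolist(),(T.inv().apply(atz(p,d["pixel"],z)-o["position"])*1e3).round(1)) for d in imaging.tip_of("wrist",t)])
im,p=cam("wrist")
O=np.array([.6373,-.0283]);c,s=np.cos(.187),np.sin(.187); im=im.copy()
W=lambda x,y,z:(*(O+[c*x-s*y,s*x+c*y]),z)
for yc in (.162,):
    q=[proj(p,W(a*.034,yc+b*.034,.1)) for a,b in((-1,-1),(1,-1),(1,1),(-1,1))]
    cv2.polylines(im,[np.int32(np.array(q)*8)],True,(255,0,0),1,cv2.LINE_AA,3)
save("w8",im)
E
```

```text
time: 27.68
position: [0.6126, 0.1215, 0.2812]
tool_rot: [0.447, 0.548, -0.455, 0.541]
ft_force: [-0.7, 0.1, -2.2]
grip_width: 0.0528
turn [ 0.1 -0.   0.8]
turn [-1.799e+02 -1.300e+00 -1.000e-01]
shift [160.5  -1.6  -9.8] pos [0.6126 0.1215 0.2812] q1,q6 [ 0.02 -0.17] t 27.68 w 0.0528 F [-0.7  0.1 -2.2]
pad_a [([320.5, 162.5], 0.83, [0.6039, 0.1277], array([261.1,  -1.8,  -5.9]))]
primer_a [([320.5, 198.9], 0.58, [0.6093, 0.1208], array([97.7, -0.4,  1.6]))]
wells []
```

View pics/w8.png

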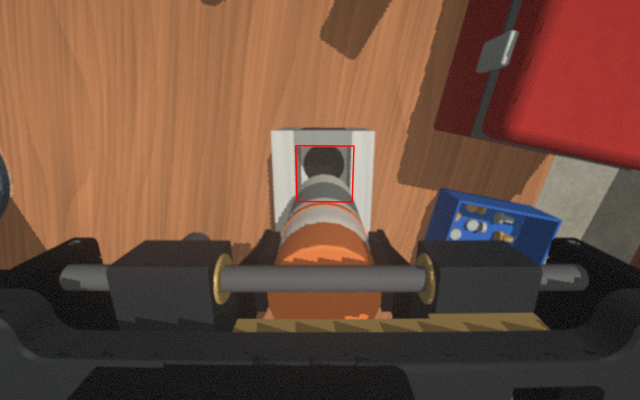

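The outline of the fourth well matches its opening, with the pad visible at (324,162). The can hangs straight and needs about 10 mm more along -z.

```bash
python3 -m inch '[[45,[20,-1.5,-9],[0,0,0.8]],[45,[30,-0.5,-0.5],[0,0,0]],[45,[16,-0.5,0],[0,0,0]]]' 25; python3 - <<'E'
from h import *
p=imaging.camera_params("wrist"); 
go(.607,.1305,.1207,.187)
im,p=cam("wrist"); o=get_obs(); T=R.from_quat(o["tool_rot"])
for t,z in(("primer_a",o["position"][2]-.0977),("pad_a",.02)):
    print(t,[(round(d["confidence"],2),(T.inv().apply(atz(p,d["pixel"],z)-o["position"])*1e3).round(1)) for d in imaging.tip_of("wrist",t)])
E
```

```text
time: 28.3
position: [0.6043, 0.137, 0.2178]
tool_rot: [0.45, 0.546, -0.447, 0.547]
ft_force: [-0.0, -0.5, -3.0]
grip_width: 0.0526
turn [ 0.6 -0.1 -0.3]
turn [-1.794e+02  5.000e-01 -1.000e-01]
shift [97.1  0.9  7. ] pos [0.6043 0.137  0.2178] q1,q6 [ 0.04 -0.16] t 28.3 w 0.0526 F [-0.  -0.5 -3. ]
primer_a [(0.71, array([97.7, -1.1,  1.5]))]
pad_a [(0.61, array([196. ,  -1.3,   6.4]))]
```

```bash
python3 -m inch '[[45,[8,1.5,4.5],[0.6,0,-0.3]],[45,[6,0,0],[0,0,0]]]' 25; python3 - <<'E'
from h import *
go(.6075,.132,.1207,.187)
E
```

```text
time: 28.7
position: [0.6098, 0.1322, 0.2065]
tool_rot: [0.453, 0.543, -0.45, 0.545]
ft_force: [0.2, -0.1, -2.5]
grip_width: 0.0528
turn [-0.1 -0.  -0.3]
turn [179.9  -0.5   0. ]
shift [85.7 -2.8 -0.2] pos [0.6098 0.1322 0.2065] q1,q6 [ 0.03 -0.15] t 28.7 w 0.0528 F [ 0.2 -0.1 -2.5]
```

```bash
python3 -m inch '[[45,[14,-2.5,0],[0,0,-0.3]],[45,[14,-0.3,0],[0,0,0]],[45,[14,-0.3,0],[0,0,0]]]' 25; python3 - <<'E'
from h import *
go(.6075,.132,.1207,.187)
E
```

```text
time: 29.08
position: [0.6076, 0.1313, 0.1627]
tool_rot: [0.452, 0.543, -0.451, 0.545]
ft_force: [-0.5, 0.7, -2.6]
grip_width: 0.0523
turn [-0.2  0.  -0.1]
turn [179.8  -0.2  -0. ]
shift [42.  -0.1 -0.7] pos [0.6076 0.1313 0.1627] q1,q6 [ 0.03 -0.15] t 29.07 w 0.0523 F [-0.5  0.7 -2.6]
```

```bash
python3 -m inch '[[45,[13,0,-0.5],[0,0,0]],[45,[13,0,0],[0,0,0]],[45,[7,0,0],[0,0,0]],[45,[3,0,0],[0,0,0]],[45,[2,0,0],[0,0,0]]]' 25; python3 - <<'E'
from h import *
go(.6075,.132,.1207,.187)
E
```

```text
time: 29.7
position: [0.6066, 0.1318, 0.1207]
tool_rot: [0.452, 0.544, -0.452, 0.544]
ft_force: [-2.7, -1.2, 9.3]
grip_width: 0.0527
turn [-0.1 -0.   0.1]
turn [1.799e+02 1.000e-01 0.000e+00]
shift [-0.   0.9 -0. ] pos [0.6066 0.1318 0.1207] q1,q6 [ 0.03 -0.15] t 29.7 w 0.0527 F [-2.7 -1.2  9.3]
```

Touchdown is exactly at the expected height. Next: release, lift, back off and look.

```bash
python3 -m inch '[[80,[0,0,0],[0,0,0]],[80,[0,0,0],[0,0,0]],[80,[0,0,0],[0,0,0]],[80,[0,0,0],[0,0,0]],[80,[-20,0,0],[0,0,0]],[80,[-50,0,0],[0,0,0]],[80,[-50,0,0],[0,0,0]],[80,[-50,0,0],[0,0,0]],[80,[0,-25,50],[0,0,0]],[80,[0,-25,50],[0,0,0]],[80,[0,-25,50],[0,0,0]],[80,[0,-25,50],[0,0,0]]]';python3 -m inch '[[80,[0,-10,40],[0,0,0]],[80,[0,0,0],[0,0,0]]]'; python3 - <<'E'
from h import *
im,p=cam("wrist"); save("w9",im)
s,ps=cam("scene"); save("s9",s)
for n,q in(("wrist",p),("scene",ps)):
    for t,z in(("primer_a",.023),("wax_a",.02)):
        print(n,t,[(np.round(d["pixel"],1).tolist(),round(d["confidence"],2),atz(q,d["pixel"],z)[:2].round(4).tolist()) for d in imaging.tip_of(n,t)])
a=im; b=cv2.resize(s[130:330,190:510],(640,400))
save("both",cv2.resize(np.vstack([a,b]),(480,600)))
E
```

```text
time: 31.2
position: [0.5476, -0.0851, 0.2995]
tool_rot: [0.451, 0.543, -0.447, 0.549]
ft_force: [1.2, -0.0, -0.1]
grip_width: 0.0804
time: 31.45
position: [0.5442, -0.1312, 0.3]
tool_rot: [0.453, 0.541, -0.449, 0.548]
ft_force: [0.6, -0.1, -0.2]
grip_width: 0.0801
wrist primer_a [([399.7, 95.3], 0.85, [0.6361, -0.0114])]
wrist wax_a [([396.2, 145.0], 0.73, [0.6499, -0.0808]), ([400.0, 40.8], 0.58, [0.6192, 0.058])]
scene primer_a [([432.7, 285.2], 0.93, [0.4575, 0.4137]), ([283.4, 222.5], 0.87, [0.6289, -0.0138]), ([318.6, 249.3], 0.65, [0.6124, 0.1267])]
scene wax_a [([266.3, 211.3], 0.71, [0.6406, -0.0838]), ([301.6, 238.7], 0.65, [0.6242, 0.0653])]
```

View pics/both.png

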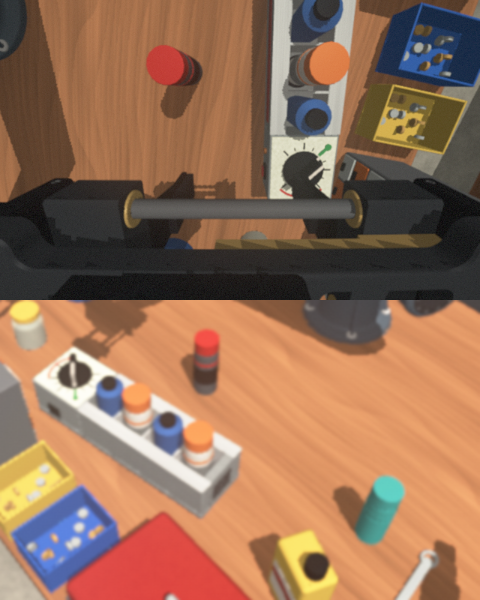

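The last view shows both orange-capped cans upright in the second and fourth wells, between the blue tins. The knob pointer lines up with the green mark, and nothing else has moved.

```bash
python3 -c "
from rig import robot
print(robot.hand_in())"
```

```text
the job is handed in; nothing more can be done
None
```

The job is done and handed in at about 31.6 s on the robot's clock, well inside the 72 s limit.

- **Knob:** I turned it from about 73 degrees to the green 40-degree mark in two grasps, before touching either can. A close-up after release showed the pointer in line with the green bar.
- **Cans:** both white primer cans were lowered until they touched the pads, at about 9 N, and then released. They went into the second and fourth wells from the knob.
- **Last checks:** the final wrist and scene pictures show both cans upright and the knob still on green. The blue tins are in their wells and the chain lube, oil bottle, turquoise can and screw jar look undisturbed. The tape, and all but the end of the wrench, were out of view. The gripper was open and clear of everything.
- **Failed or disagreeing:**
    - The network's can positions from the scene camera were up to about 7 mm off the well centres I had worked out. For the second-well can the wrist camera agreed within about 2 mm; the fourth-well can was not in the last wrist view.
    - The network also labelled the turquoise can as primer, as expected, and I left it alone.

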